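Weigh two look-alike connector cartridges and seat the empty one

ROBOT

A 6-joint arm with a two-finger parallel gripper is mounted at the origin on the work surface. World frame = base frame: x ahead of the robot, y to its left, z up, the work surface at z = 0. Lengths are in m, angles in rad, forces in N, time in s.
With the tool pointing down it reaches from about 0.3 to 0.775 m from the base axis. Payload 14.6 kg.
Tool frame: the origin (TCP) lies on the centre line of the jaws, within the pads' length; the fingertips stand 25 mm ahead of it and the grasp point (between the pads) lies 6 mm ahead of it (ctrl.tip_reach is the distance from the TCP to the fingertips, in m); z points along the fingers, y is the line along which they close (so a half turn about z gives the same grasp; the last joint's range is limited). The gripper opens to 94 mm and grips with 3 to 60 N. Pads are 16 mm wide; open, the fingers measure 119 mm over their backs; the gripper's body (75 mm by 177 mm) begins 78 mm behind the grasp point.
Start: joints at [-1.374, 0.3, 1.521, -0, 1.321, -0.067], TCP at [0.143, -0.531, 0.23] pointing down, gripper open.
Joint ranges: [-3.03, 3.03], [-0.79, 2.21], [0.23, 2.52], [-1.04, 4.18], [0, 3.07], [-2.55, 2.55]. Speed limits (rad/s): [2.22, 2.22, 2.57, 3.14, 3.14, 3.14].

INTERFACE

Orientations are given as [roll, pitch, yaw] about the fixed x, y, z axes, in that order (R = Rz(yaw) Ry(pitch) Rx(roll)).
In Python, from station import ctrl gives the robot as it stands. The module is installed in compiled form; this text tells all that it offers.
- The arm moves only by the tool apply_moves, never from a script. Its argument "deltas" is a list of rows, each a list of 7 numbers: the closure in counts, from 0 (fully open) to 255 (shut), then the shift along the world's x, y, z in cm, then the turn, a rotation vector about the world's x, y, z in rad. In form: [[jaw, tx, ty, tz, ax, ay, az], ...]. A call has 1 to 10 rows; each row shifts and turns the commanded pose from where the row before left it; what a row does not reach is not made up. A row lasts 1/10 s, in which the tool goes at most 50 mm and 8.59 degrees, less where a joint would pass 70% of its speed; a pose out of reach is approached as far as the arm can. A call with a gripper value outside its range is refused whole. The fingers move at their own pace and stop on an object; "grip_force" is the grip in N (left out, the last holds). Time passes only in rows, so rows that do not move let the fingers close. It gives the time, the measured TCP pose, the force, the opening and the grip force at its end, in the units of the state.
- ctrl.get_obs(): the state, without advancing time (a new reading comes with each control period).
- ctrl.camera(name): name is "side" or "top"; returns a dict with "img" (384x512x3 uint8, red, green, blue), "K" (3x3 intrinsics, pixels), "k1" (the pictures are not rectified: a ray, as slopes to the right and down, at radius r is drawn at 1 + k1 r^2 times it, then the intrinsics apply), "pose" (4x4, takes a point from camera to world coordinates). Camera axes: x right, y up, looking along -z (the intrinsics and any distortion apply to the point x, -y, -z); pixel columns grow to the right and rows downward; lengths in m; the calibration is good to about 2 mm. A picture is of the moment at which its call begins. There is no depth.
- ctrl.hand_in(): hands the job in; it is judged then, once.
The state is a dict: "time_s": time; "qpos": joint angles; "joint_vel": joint speeds; "tau": joint torques, N m; "ee_pos": TCP position; "eef_rot": TCP orientation; "force": force on the tool from outside, world axes, zero at the start; "moment": the same for the moment, N m; "grip_width": finger opening in m; "grip_force": force on a finger pad.
Only numpy, scipy, OpenCV 4.12 (cv2) and the standard library are available. Lean on these libraries where they do the work, as an engineer would, in place of code of your own. Each camera call takes 0.05 s, during which the arm holds its last target. There are 200 camera calls.

TASK

One of the two grey cartridges is empty and the other has its metal core inside; set one gently on the balance pan, let go and watch whether the beam tips (loaded) or stays level (empty). Then push the empty one straight down into the square test socket, gently, until its stiff seat is felt to reach its stop and the cartridge is fully home. Finish with the loaded one standing upright on the pan, tipping the beam, let go of both, and leave the other bench items where they are.

Things in the scene. Friction and masses are not known exactly. Their poses are not given: they have to be found in the camera images.
- cart_a: one of two look-alike upright grey cartridges, square 32 x 32 mm, 82 mm tall, sharp edges, thin blue band at 46 mm, brass dot on top. Origin: centre of its underside, z up, x and y square to its sides. One of the two is loaded (hidden metal core, about 0.21 to 0.25 kg in all), the other empty (about 0.09 kg); they look the same, and which one is loaded changes from start to start. The parts inside may shift by a millimetre
- cart_b: one of two look-alike upright grey cartridges, square 32 x 32 mm, 82 mm tall, sharp edges, thin blue band at 46 mm, brass dot on top. Origin: centre of its underside, z up, x and y square to its sides. One of the two is loaded (hidden metal core, about 0.21 to 0.25 kg in all), the other empty (about 0.09 kg); they look the same, and which one is loaded changes from start to start. The parts inside may shift by a millimetre
- balance: bench balance, fixed: white base plate 100 x 120 x 14 mm, 80 mm post. Origin on the table under the pivot; the beam runs along its y axis with the pan on +y, 100 mm from the pivot, and a brass counterweight (38 mm across, centre 74 mm from the pivot) on -y. Beam pivot 75 mm above the table. Nothing may bear on the balance with more than 10 N
- pan (a point): centre of the flat top of the round steel pan (84 mm across, no rim), 87 mm above the table when the beam is level. It sinks by 14 mm and leans 0.14 rad with the beam; level, it yields to a push of about 1.3 N
- beam (a joint): beam tilt in rad: 0 = level against its upper stop (pan up; so with an empty pan or the empty cartridge), 0.14 = pan down on its stop (with the loaded cartridge, or when pressed down)
- socket: test socket, fixed: grey block 80 x 80 x 52 mm with an orange mark on its -x side, an aluminium funnel and a square bore down through its centre, parallel to its x and y axes. Origin: centre of its underside on the table
- mouth (a point): centre of the bore's mouth, on the socket's top, 52 mm above the table. A lead-in funnel narrows from 46 x 46 mm at the mouth to the 34 x 34 mm bore 12 mm below. Measured positions can all be off together by 2 mm or so: give way to the funnel's side push. The orange seat starts 20 to 37 mm below the mouth, differently each time; home, a cartridge's underside is 29 to 46 mm below it
- seat (a joint): how far the seat is pushed down, m: 0 at the start, 0.009 at its stop. It slides with 6 N of friction and stays where pushed; a spring pad on it (10 N per mm) gives 0.6 mm before it slides, and makes the force climb once the stop is reached: 12 to 14 N is certainly the stop, more than 20 N between cartridge and socket is too much. Enter the mouth at 15 mm/s or slower
- driver: bystander: screwdriver lying on the table, leave alone; origin on its underside, x along it
- cleaner: bystander: standing bottle, 52 mm across, 130 mm tall, leave alone; origin centre of its underside
- meter: bystander: black hand-held meter lying flat, 170 x 75 x 35 mm, leave alone; origin centre of its underside, x along it
- tin: bystander: small jar, 60 mm across, 50 mm tall, leave alone; origin centre of its underside
- collar: bystander: aluminium ring, 48 mm across, 14 mm tall, leave alone; origin centre of its underside
- spanner: bystander: spanner lying on the table, leave alone; origin on its underside, x along it

How it is judged:
By the outcome, as a careful person would: the job done as asked, in the order asked, and still so for the second after the job is handed in, with the robot touching nothing.
It also fails if it takes over 72 s, if anything falls off the work surface, if the arm or the gripper's body presses on something with over 40 N, if the wrist force passes 120 N, or if a joint passes its speed limit or range.

## Working session

There is one attempt and no reset: what is moved stays moved. The work goes in short steps, Python scripts to look and compute and a tool call to move; the robot and the scene stay as the last step left them, time stands still between calls to the robot, and variables do not carry over. Pictures are saved under pics/ and viewed, at most 10 in all, crops included, and the job is handed in when it is done.

Besides the shell and the picture viewer there is one more tool, called as name([rows], argument=value, ...), one row to a line, values as JSON. apply_moves: Moves the arm, as the interface text tells. Its arguments: {"type":"object","properties":{"deltas":{"type":"array"},"grip_force":{"type":"number"}},"required":["deltas"]}

```bash
mkdir -p pics
cat > h.py <<'E'
import numpy as np, cv2
from station import ctrl
def snap(n,f):
    c=ctrl.camera(n); cv2.imwrite(f'pics/{f}.png',c['img'][:,:,::-1]); np.savez(f'pics/{f}.npz',K=c['K'],k1=c['k1'],pose=c['pose'],img=c['img']); return c
def load(f): return np.load(f'pics/{f}.npz')
def ray(c,u,v):
    K=c['K'];k=float(c['k1']);d=np.array([(u-K[0,2])/K[0,0],(v-K[1,2])/K[1,1]]);s=d.copy()
    for _ in range(30): s=d/(1+k*(s@s))
    return c['pose'][:3,3],c['pose'][:3,:3]@np.array([s[0],-s[1],-1])
def atz(c,u,v,z):
    o,d=ray(c,u,v); return o+d*(z-o[2])/d[2]
def proj(c,p):
    q=c['pose'][:3,:3].T@(np.array(p)-c['pose'][:3,3]); s=np.array([q[0]/-q[2],-q[1]/-q[2]]); s=s*(1+float(c['k1'])*(s@s))
    return np.array([c['K'][0,0]*s[0]+c['K'][0,2],c['K'][1,1]*s[1]+c['K'][1,2]])
E
python3 - <<'E'
from h import *
for n in('top','side'):
    c=snap(n,n+'0'); print(n,c['K'].tolist(),c['k1'],c['pose'].round(3).tolist())
print(ctrl.get_obs())
E
```

```text
top [[376.5707013593728, 0.0, 254.00128854758026], [0.0, 376.5707013593728, 201.92303047462224], [0.0, 0.0, 1.0]] -0.0942940275956732 [[-0.088, 0.971, -0.224, 0.289], [-0.996, -0.086, 0.016, 0.027], [-0.004, 0.224, 0.974, 1.257], [0.0, 0.0, 0.0, 1.0]]
side [[463.35023871292043, 0.0, 252.05533896490982], [0.0, 463.35023871292043, 193.3939163742391], [0.0, 0.0, 1.0]] 0.05074891150540625 [[-0.959, 0.162, -0.231, 0.289], [-0.282, -0.59, 0.757, 0.967], [-0.013, 0.791, 0.611, 0.84], [0.0, 0.0, 0.0, 1.0]]
{'time_s': 0.1, 'qpos': array([-1.37360004e+00,  3.00436895e-01,  1.52149436e+00, -4.11717025e-06,
        1.32071740e+00, -6.66078694e-02]), 'joint_vel': array([ 0.00133945, -0.00055783, -0.00093716, -0.00056139, -0.00097036,
        0.00180422]), 'tau': array([ 1.46340280e-03, -5.32638502e+01, -3.53279757e+01,  7.09460699e-02,
        2.35438946e-02, -6.11528935e-05]), 'ee_pos': array([ 0.14336711, -0.53077386,  0.22994177]), 'eef_rot': array([-3.14053873e+00, -6.63065364e-05,  2.63805144e-01]), 'force': array([-0.09410027,  1.26617784, -0.02495755]), 'moment': array([ 0.05239578, -0.00721965, -0.03841481]), 'grip_force': 0.0, 'grip_width': 0.09373300739709398}
```

View pics/top0.png

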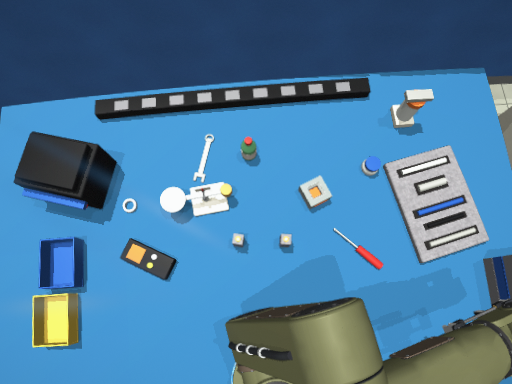

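View pics/side0.png

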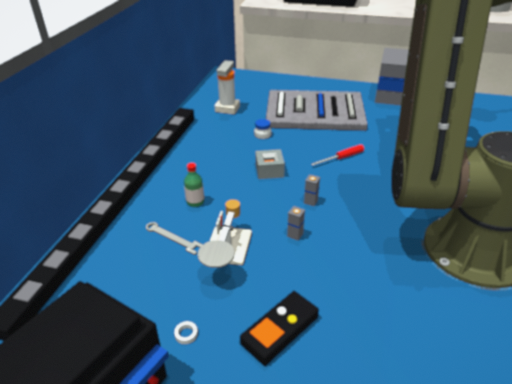

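The top view shows the pan at (173,200), the cartridges at (238,240) and (286,240), and the socket at (315,192). I'll zoom in for accurate corners.

Run:
```python
from h import *
a=load('top0')['img'][165:260,150:345]; b=load('side0')['img'][140:270,180:340]
a=cv2.resize(a,None,fx=4,fy=4,interpolation=cv2.INTER_CUBIC)
cv2.imwrite('pics/ca.png',a[:,:,::-1])
b=cv2.resize(b,None,fx=4.5,fy=4.5,interpolation=cv2.INTER_CUBIC); cv2.imwrite('pics/cb.png',b[:,:,::-1])
```

```text
(no output)
```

View pics/ca.png

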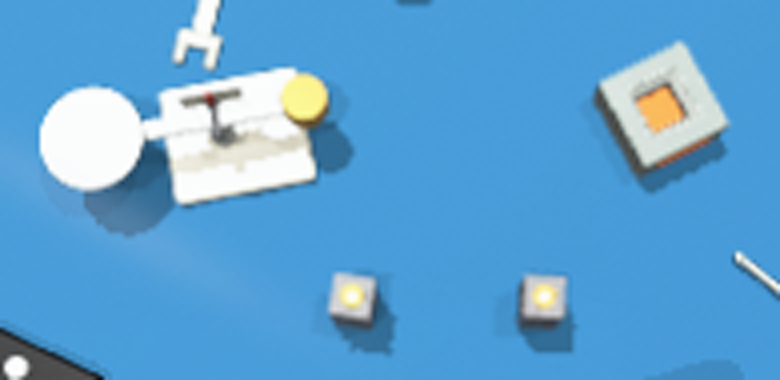

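View pics/cb.png

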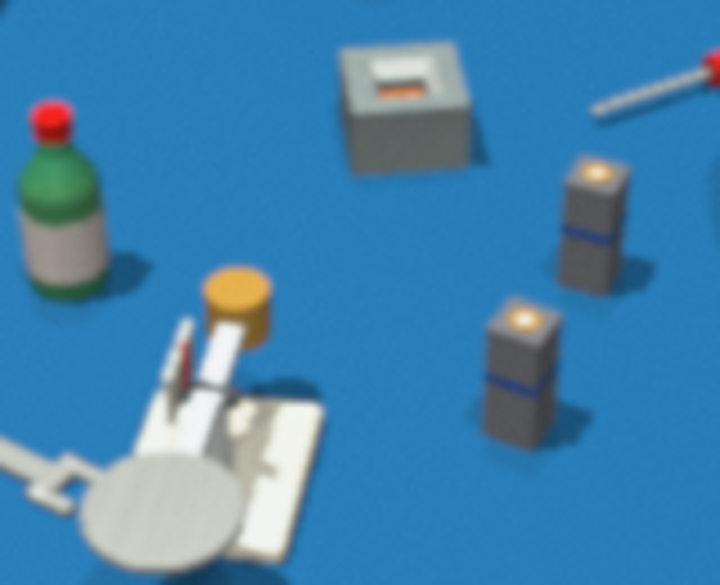

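```bash
cat > fit.py <<'E'
from h import *
from scipy.optimize import minimize
def mask(c,seed):
    hsv=cv2.cvtColor(c['img'],cv2.COLOR_RGB2HSV); im=c['img'].astype(int)
    blue=((im[...,2]-im[...,0])>45)
    m=(~blue).astype(np.uint8); m=cv2.morphologyEx(m,cv2.MORPH_CLOSE,np.ones((4,4),np.uint8))
    n,l=cv2.connectedComponents(m,connectivity=4); return (l==l[seed[1],seed[0]])
def fit(views,w,h,x0,z0=0):
    ms=[(c,mask(c,s)) for c,s in views]
    def cost(p,full=False):
        t=0
        for c,m in ms:
            pts=[]
            for a in(-1,1):
                for b in(-1,1):
                    for z in(z0,z0+h):
                        q=np.array([a*w/2,b*w/2]);cc,ss=np.cos(p[2]),np.sin(p[2])
                        pts.append(proj(c,[p[0]+cc*q[0]-ss*q[1],p[1]+ss*q[0]+cc*q[1],z]))
            hl=cv2.convexHull(np.array(pts,np.float32))
            big=np.zeros(m.shape,np.float32); S=8
            ys,xs=np.where(m); y0,x0_=ys.min()-8,xs.min()-8; H,W=ys.max()-y0+9,xs.max()-x0_+9
            g=np.zeros((H*S,W*S),np.uint8)
            cv2.fillConvexPoly(g,(((hl-[x0_,y0])+.5)*S).round().astype(np.int32),1)
            g=cv2.resize(g.astype(np.float32),(W,H),interpolation=cv2.INTER_AREA)
            t+=np.abs(g-m[y0:y0+H,x0_:x0_+W]).sum()
        return t
    best=None
    for y in np.arange(-.7,.8,.2):
        r=minimize(cost,[x0[0],x0[1],y],method='Nelder-Mead',options=dict(initial_simplex=[[x0[0],x0[1],y],[x0[0]+.006,x0[1],y],[x0[0],x0[1]+.006,y],[x0[0],x0[1],y+.2]],xatol=1e-4,fatol=.05))
        if best is None or r.fun<best.fun: best=r
    return best.x.round(4),round(best.fun,1),[int(m.sum()) for _,m in ms]
E
python3 - <<'E'
from fit import *
T,Sd=load('top0'),load('side0')
T={k:T[k] for k in T};Sd={k:Sd[k] for k in Sd}
tp=lambda x,y:((x+.5)/4-.5+150,(y+.5)/4-.5+165)
sp=lambda x,y:((x+.5)/4.5-.5+180,(y+.5)/4.5-.5+140)
def tri(a,b):
    o1,d1=ray(T,*tp(*a));o2,d2=ray(Sd,*sp(*b))
    s=np.linalg.lstsq(np.c_[d1,-d2],o2-o1,rcond=None)[0]; return ((o1+s[0]*d1+o2+s[1]*d2)/2).round(4),(o1+s[0]*d1-o2-s[1]*d2).round(4)
for n,a,b,z in(('pan',(91,138),(162,510),.087),('L',(353,295),(525,319),.082),('R',(544,296),(597,172),.082)):
    print(n,tri(a,b),atz(T,*tp(*a),z).round(4),atz(Sd,*sp(*b),z).round(4))
print('sock',[atz(T,*tp(*p),.052).round(4)[:2].tolist() for p in((598,88),(682,42),(728,125),(645,165))],[atz(Sd,*sp(*p),.052).round(4)[:2].tolist() for p in((340,50),(455,42),(470,103),(348,112))])
print('cw',tri((305,100),(237,291)))
for n,st,ss,w,h,z in(('L',(238,240),(296,225),.032,.082,.082),('R',(286,240),(312,190),.032,.082,.082),('S',(305,200),(270,172),.08,.052,.052)):
    x0=atz(T,*st,z)
    print(n,'both',fit([(T,st),(Sd,ss)],w,h,x0),'top',fit([(T,st)],w,h,x0),'side',fit([(Sd,ss)],w,h,x0))
E
```

```text
pan (array([0.5907, 0.2686, 0.0854]), array([-0.0009, -0.0001, -0.0003])) [0.5898 0.2682 0.087 ] [0.5905 0.27   0.087 ]
L (array([0.446 , 0.0684, 0.083 ]), array([-0.0001, -0.    , -0.    ])) [0.4461 0.0685 0.082 ] [0.4463 0.0673 0.082 ]
R (array([ 0.4322, -0.0804,  0.0843]), array([-0.001 , -0.0001, -0.0001])) [ 0.432  -0.0806  0.082 ] [ 0.4332 -0.0836  0.082 ]
sock [[0.604, -0.1464], [0.6374, -0.2213], [0.563, -0.2502], [0.5355, -0.1774]] [[0.6388, -0.222], [0.5636, -0.2532], [0.5358, -0.1812], [0.6122, -0.1492]]
cw (array([0.607 , 0.0945, 0.0884]), array([-0.003 , -0.0004, -0.0008]))
L both (array([ 0.4434,  0.068 , -0.0593]), np.float64(71.3), [127, 438]) top (array([ 0.4423,  0.0666, -0.1075]), np.float64(15.1), [127]) side (array([ 0.443 ,  0.0716, -0.034 ]), np.float64(35.2), [438])
R both (array([ 0.4293, -0.0824, -0.0017]), np.float64(55.5), [139, 360]) top (array([ 0.4289, -0.084 , -0.0904]), np.float64(11.4), [139]) side (array([ 4.292e-01, -7.990e-02,  4.000e-04]), np.float64(31.2), [360])
S both (array([ 0.5835, -0.2015,  0.3625]), np.float64(112.7), [665, 718]) top (array([ 0.5822, -0.2029,  0.3783]), np.float64(35.4), [665]) side (array([ 0.5833, -0.1973,  0.351 ]), np.float64(47.2), [718])
```

Fits agree within 1–3 mm: left cartridge (0.446, 0.068), yaw about −0.1; right (0.432, −0.082), yaw about −0.08; pan (0.590, 0.269); socket (0.586, −0.200), yaw about 0.385. I'll start with the left cartridge.

apply_moves([
  [0,1.8,3.5,0,0,0,-0.02],
  [0,1.8,3.5,0,0,0,-0.02],
  [0,1.8,3.5,0,0,0,-0.02],
  [0,1.8,3.5,0,0,0,-0.02],
  [0,1.8,3.5,0,0,0,-0.02],
  [0,1.8,3.5,0,0,0,-0.02],
  [0,1.8,3.5,0,0,0,-0.02],
  [0,1.8,3.5,0,0,0,-0.02],
  [0,1.8,3.5,0,0,0,-0.02],
  [0,1.8,3.5,0,0,0,-0.02],
], grip_force=15)

```text
time_s: 1.1
ee_pos: [0.3237, -0.1794, 0.2304]
eef_rot: [3.142, -0.0, 0.063]
force: [0.1, -0.2, 0.1]
grip_width: 0.0938
grip_force: 0.0
```

apply_moves([
  [0,1.8,3.5,0,0,0,-0.02],
  [0,1.8,3.5,0,0,0,-0.02],
  [0,1.8,3.5,0,0,0,-0.02],
  [0,1.8,3.5,0,0,0,-0.02],
  [0,1.8,3.5,0,0,0,-0.03],
  [0,1.8,3.5,0,0,0,-0.03],
  [0,1.5,3.5,0,0,0,-0.03],
  [0,0,0,0,0,0,0],
])

```text
time_s: 1.9
ee_pos: [0.4471, 0.067, 0.2299]
eef_rot: [-3.141, 0.001, -0.104]
force: [0.6, 0.1, -0.5]
grip_width: 0.0941
grip_force: 0.0
```

apply_moves([
  [0,0,0,-3.0,0,0,0],
  [0,0,0,-3.0,0,0,0],
  [0,0,0,-3.0,0,0,0],
  [0,0,0,-3.0,0,0,0],
  [0,0,0,-2.5,0,0,0],
  [100,0,0,-1.0,0,0,0],
  [130,0,0,0,0,0,0],
  [150,0,0,0,0,0,0],
  [255,0,0,0,0,0,0],
  [255,0,0,0,0,0,0],
])

```text
time_s: 2.9
ee_pos: [0.4469, 0.064, 0.0764]
eef_rot: [-3.141, -0.002, -0.106]
force: [-0.1, -0.3, -0.2]
grip_width: 0.0574
grip_force: 0.0
```

apply_moves([
  [255,0,0,0,0,0,0],
  [255,0,0,0,0,0,0],
  [255,0,0,0,0,0,0],
])

```text
time_s: 3.2
ee_pos: [0.4465, 0.0641, 0.0756]
eef_rot: [-3.141, -0.0, -0.106]
force: [-0.5, 0.9, -0.8]
grip_width: 0.0333
grip_force: 5.1
```

apply_moves([
  [255,0,0,0,0,0,0],
  [255,0,0,0,0,0,0],
  [255,0,0,1.0,0,0,0],
  [255,0,0,3.0,0,0,0],
  [255,0,0,3.0,0,0,0],
  [255,0,0,3.0,0,0,0],
  [255,0,0,2.0,0,0,0],
  [255,0,0,0,0,0,0],
  [255,0,0,0,0,0,0],
])

```text
time_s: 4.1
ee_pos: [0.4461, 0.064, 0.1949]
eef_rot: [3.141, 0.0, -0.106]
force: [0.4, -0.6, -2.9]
grip_width: 0.032
grip_force: 14.8
```

Run:
```python
from h import *
c=snap('side','s1');o=ctrl.get_obs();print(o['force'],o['ee_pos'],o['grip_width'])
b=c['img'];p=proj(c,o['ee_pos']);print(p)
u,v=map(int,p);b=cv2.resize(b[v-60:v+80,u-80:u+80],None,fx=4,fy=4,interpolation=cv2.INTER_CUBIC);cv2.imwrite('pics/s1c.png',b[:,:,::-1])
```

```text
[-0.11114611  0.55736329 -1.90774499] [0.44583095 0.06397793 0.19435557] 0.03231715967675288
[298.84548922 173.73201984]
```

View pics/s1c.png

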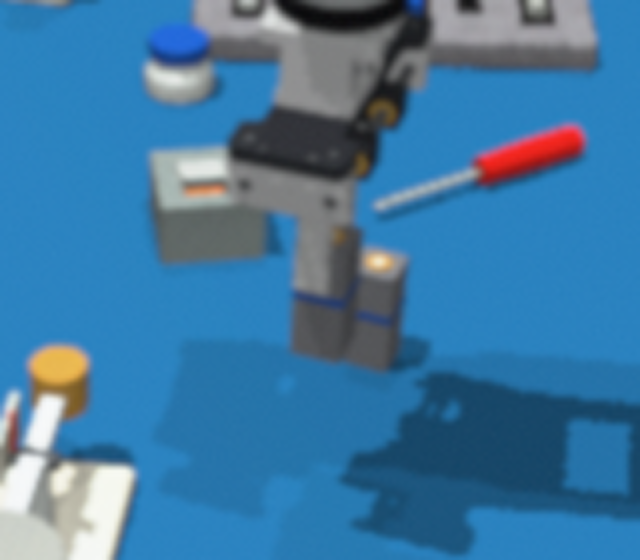

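The cartridge hangs upright in the jaws at (320,320) of the crop. Now to the pan.

apply_moves([
  [255,0.7,1.0,0,0,0,0],
  [255,1.5,2.1,0,0,0,0],
  [255,1.5,2.1,0,0,0,0],
  [255,1.5,2.1,0,0,0,0],
  [255,1.5,2.1,0,0,0,0],
  [255,1.5,2.1,0,0,0,0],
  [255,1.5,2.1,0,0,0,0],
  [255,1.5,2.1,0,0,0,0],
  [255,1.5,2.1,0,0,0,0],
  [255,1.5,2.1,0,0,0,0],
])

```text
time_s: 5.15
ee_pos: [0.5887, 0.2647, 0.1937]
eef_rot: [3.141, 0.002, -0.106]
force: [0.0, 0.1, -2.6]
grip_width: 0.0321
grip_force: 14.8
```

apply_moves([
  [255,0.2,0.4,0,0,0,0],
  [255,0,0,-1.0,0,0,0],
  [255,0,0,-1.0,0,0,0],
  [255,0,0,-0.4,0,0,0],
  [255,0,0,0,0,0,0],
  [255,0,0,0,0,0,0],
])

```text
time_s: 5.75
ee_pos: [0.5904, 0.2667, 0.1717]
eef_rot: [-3.141, -0.0, -0.107]
force: [0.4, -1.0, -2.2]
grip_width: 0.0322
grip_force: 14.9
```

Run:
```python
from h import *
o=ctrl.get_obs();print(o['force'],o['ee_pos'],o['eef_rot'],o['time_s'])
```

```text
[ 0.43507994 -1.03534878 -2.22014942] [0.59043078 0.26670418 0.17172867] [-3.14146084e+00 -2.79378089e-04 -1.06689227e-01] 5.75
```

apply_moves([
  [255,0,0,-0.2,0,0,0],
  [255,0,0,-0.2,0,0,0],
  [255,0,0,-0.2,0,0,0],
  [255,0,0,-0.1,0,0,0],
  [255,0,0,-0.1,0,0,0],
  [255,0,0,0,0,0,0],
])

```text
time_s: 6.35
ee_pos: [0.5904, 0.267, 0.1633]
eef_rot: [3.142, 0.0, -0.106]
force: [-0.2, -0.3, -2.1]
grip_width: 0.0317
grip_force: 14.9
```

apply_moves([
  [255,0,0,-0.1,0,0,0],
  [255,0,0,-0.1,0,0,0],
  [255,0,0,0,0,0,0],
])

```text
time_s: 6.65
ee_pos: [0.5905, 0.2672, 0.1615]
eef_rot: [-3.141, -0.0, -0.106]
force: [0.2, 1.2, -0.5]
grip_width: 0.0322
grip_force: 14.9
```

apply_moves([
  [255,0,0,-0.1,0,0,0],
  [255,0,0,-0.1,0,0,0],
  [255,0,0,0,0,0,0],
])

```text
time_s: 6.95
ee_pos: [0.5904, 0.2671, 0.1594]
eef_rot: [-3.141, 0.0, -0.106]
force: [-0.6, 1.8, 0.0]
grip_width: 0.0323
grip_force: 14.9
```

Contact has been made: the hanging weight is taken off. Release.

apply_moves([
  [160,0,0,0,0,0,0],
  [150,0,0,0,0,0,0],
  [130,0,0,0,0,0,0],
  [100,0,0,0,0,0,0],
  [80,0,0,0,0,0,0],
  [60,0,0,0,0,0,0],
  [60,0,0,0,0,0,0],
])

```text
time_s: 7.65
ee_pos: [0.5904, 0.267, 0.1594]
eef_rot: [3.142, -0.0, -0.106]
force: [0.3, 0.4, -0.6]
grip_width: 0.0712
grip_force: 0.0
```

Run:
```python
from h import *
c=snap('side','s2')
b=cv2.resize(c['img'][190:290,150:290],None,fx=5,fy=5,interpolation=cv2.INTER_CUBIC);cv2.imwrite('pics/s2c.png',b[:,:,::-1])
```

```text
(no output)
```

View pics/s2c.png

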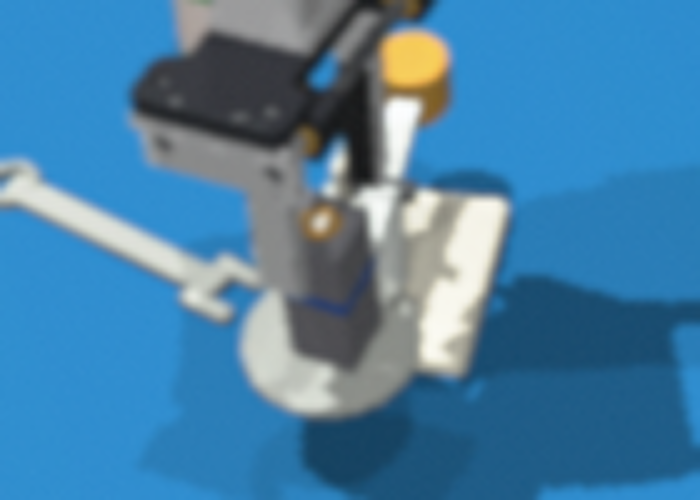

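apply_moves([
  [20,0,0,0,0,0,0],
  [0,0,0,0.5,0,0,0],
  [0,0,0,2,0,0,0],
  [0,0,0,3,0,0,0],
  [0,0,0,3,0,0,0],
  [0,-2,-3,1,0,0,0],
  [0,-2,-4,0,0,0,0],
  [0,-2,-4,0,0,0,0],
  [0,-2,-4,0,0,0,0],
  [0,0,0,0,0,0,0],
])

```text
time_s: 8.7
ee_pos: [0.509, 0.1139, 0.2555]
eef_rot: [3.141, -0.001, -0.109]
force: [-0.7, 0.9, -0.4]
grip_width: 0.0941
grip_force: 0.0
```

Run:
```python
from h import *
c=snap('side','s3')
p=np.array([.5905,.2686,.087]);print(proj(c,p),proj(c,p-[0,0,.014]))
b=cv2.resize(c['img'][170:290,150:290],None,fx=5,fy=5,interpolation=cv2.INTER_CUBIC);cv2.imwrite('pics/s3c.png',b[:,:,::-1])
```

```text
[215.83042852 252.538378  ] [216.19845097 256.88863055]
```

View pics/s3c.png

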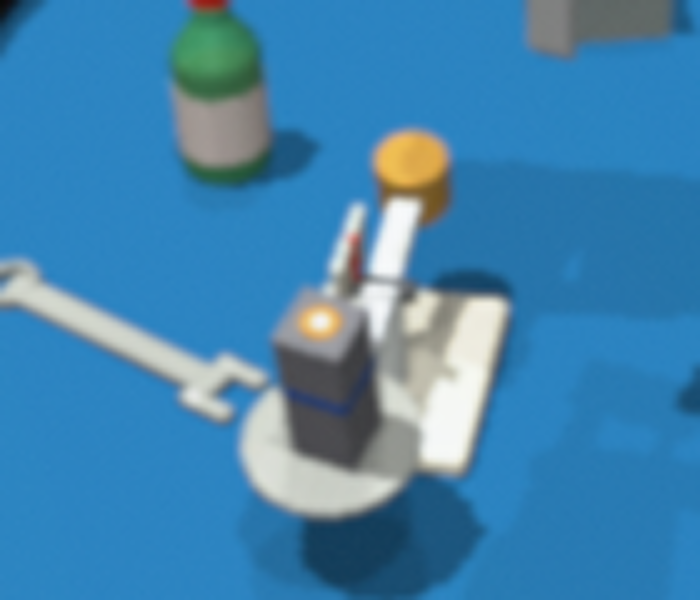

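The loaded-pan view is clear: pan centre went from y≈253 to 259, the counterweight rose, and the cartridge stands on the pan. So the left one is loaded and stays there. Now the right (empty) one.

apply_moves([
  [0,-1.1,-2.8,0,0,0,0.005],
  [0,-1.1,-2.8,0,0,0,0.005],
  [0,-1.1,-2.8,-1,0,0,0.005],
  [0,-1.1,-2.8,-1,0,0,0.005],
  [0,-1.1,-2.8,-1,0,0,0],
  [0,-1.1,-2.8,-1,0,0,0],
  [0,-1.1,-2.7,-1,0,0,0],
  [0,0,0,-2,0,0,0],
  [0,0,0,0,0,0,0],
])

```text
time_s: 9.65
ee_pos: [0.4332, -0.0778, 0.183]
eef_rot: [-3.141, 0.003, -0.087]
force: [0.4, 0.9, 0.6]
grip_width: 0.0937
grip_force: 0.0
```

apply_moves([
  [0,0,0,-3,0,0,0],
  [0,0,0,-3,0,0,0],
  [0,0,0,-3,0,0,0],
  [0,0,0,-2,0,0,0],
  [100,0,0,0,0,0,0],
  [130,0,0,0,0,0,0],
  [150,0,0,0,0,0,0],
])

```text
time_s: 10.35
ee_pos: [0.4345, -0.0778, 0.0759]
eef_rot: [3.141, -0.002, -0.086]
force: [-0.4, 1.1, -0.1]
grip_width: 0.0737
grip_force: 0.0
```

apply_moves([
  [100,-0.2,-0.3,0,0,0,0],
  [130,0,0,0,0,0,0],
  [150,0,0,0,0,0,0],
  [255,0,0,0,0,0,0],
  [255,0,0,0,0,0,0],
  [255,0,0,0,0,0,0],
  [255,0,0,0,0,0,0],
  [255,0,0,0,0,0,0],
], grip_force=25)

```text
time_s: 11.15
ee_pos: [0.4315, -0.081, 0.0745]
eef_rot: [-3.142, -0.0, -0.086]
force: [-0.4, 0.6, 1.7]
grip_width: 0.0324
grip_force: 24.4
```

apply_moves([
  [255,0,0,0,0,0,0],
  [255,0,0,0.5,0,0,0],
  [255,0,0,2,0,0,0],
  [255,0,0,2,0,0,0],
  [255,0,0,2,0,0,0],
  [255,0,0,1,0,0,0],
  [255,0,0,0,0,0,0],
  [255,0,0,0,0,0,0],
])

```text
time_s: 11.95
ee_pos: [0.4311, -0.0809, 0.1488]
eef_rot: [-3.141, 0.001, -0.086]
force: [0.9, -0.0, -0.8]
grip_width: 0.0328
grip_force: 24.4
```

apply_moves([
  [255,0.8,-0.6,0,0,0,0.04],
  [255,1.6,-1.2,0,0,0,0.05],
  [255,1.6,-1.2,0,0,0,0.05],
  [255,1.6,-1.2,0,0,0,0.05],
  [255,1.6,-1.2,0,0,0,0.05],
  [255,1.6,-1.2,0,0,0,0.05],
  [255,1.6,-1.2,0,0,0,0.05],
  [255,1.6,-1.2,0,0,0,0.05],
  [255,1.6,-1.2,0,0,0,0.05],
  [255,1.6,-1.2,0,0,0,0.03],
])

```text
time_s: 12.95
ee_pos: [0.5836, -0.1953, 0.1477]
eef_rot: [-3.14, 0.002, 0.386]
force: [0.2, 0.3, -0.6]
grip_width: 0.0323
grip_force: 24.4
```

apply_moves([
  [255,0.3,-0.5,-0.8,0,0,0],
  [255,0,0,0,0,0,0],
  [255,0,0,0,0,0,0],
])

```text
time_s: 13.25
ee_pos: [0.5856, -0.1995, 0.1404]
eef_rot: [-3.14, 0.001, 0.383]
force: [0.1, 0.3, -0.5]
grip_width: 0.0321
grip_force: 24.4
```

Run:
```python
from h import *
c=snap('side','s4');t=snap('top','t4');print(ctrl.get_obs())
a=cv2.resize(c['img'][120:200,235:315],None,fx=5,fy=5,interpolation=cv2.INTER_CUBIC)
b=cv2.resize(t['img'][160:240,275:355],None,fx=5,fy=5,interpolation=cv2.INTER_CUBIC)
cv2.imwrite('pics/s4c.png',np.hstack([a,b])[:,:,::-1])
```

```text
{'time_s': 13.35, 'qpos': array([-3.87336437e-01,  5.32545766e-01,  1.40738824e+00,  1.49215664e-05,
        1.20202716e+00,  7.99838606e-01]), 'joint_vel': array([-1.48598290e-04, -5.90906424e-03, -8.53918078e-03, -1.08056704e-03,
        2.18062239e-05, -2.81600305e-03]), 'tau': array([-1.93189150e-01, -6.40141869e+01, -3.36624920e+01,  5.72401530e-02,
       -5.36066783e-02,  1.47549628e-02]), 'ee_pos': array([ 0.58593845, -0.19949847,  0.14141266]), 'eef_rot': array([-3.14132588e+00,  2.54616515e-04,  3.83615937e-01]), 'force': array([-0.68323389,  0.29821367, -1.23556638]), 'moment': array([-0.01773993, -0.02460011, -0.01581444]), 'grip_force': 24.44387984345667, 'grip_width': 0.03225207171713251}
```

View pics/s4c.png

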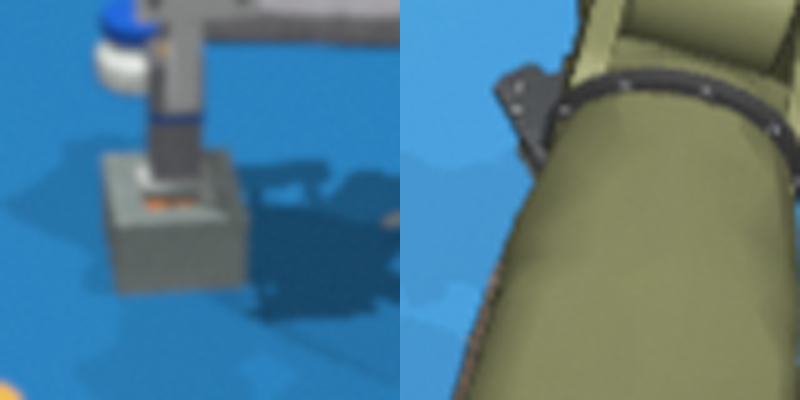

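The cartridge's bottom edge, around (176,180) in the crop, is centred over the mouth to within 1–2 mm. I'll descend slowly.

apply_moves([
  [255,0,0,-0.3,0,0,0],
  [255,0,0,-0.3,0,0,0],
  [255,0,0,-0.3,0,0,0],
  [255,0,0,-0.1,0,0,0],
  [255,0,0,-0.1,0,0,0],
  [255,0,0,-0.1,0,0,0],
  [255,0,0,-0.1,0,0,0],
  [255,0,0,-0.1,0,0,0],
  [255,0,0,-0.1,0,0,0],
])

```text
time_s: 14.25
ee_pos: [0.5864, -0.2, 0.1264]
eef_rot: [3.142, -0.0, 0.384]
force: [-0.5, -0.7, -0.6]
grip_width: 0.0324
grip_force: 24.4
```

apply_moves([
  [255,0,0,-0.1,0,0,0],
  [255,0,0,-0.1,0,0,0],
  [255,0,0,-0.1,0,0,0],
  [255,0,0,-0.1,0,0,0],
])

```text
time_s: 14.65
ee_pos: [0.5864, -0.2, 0.1224]
eef_rot: [-3.142, -0.0, 0.384]
force: [-0.1, 0.0, -1.2]
grip_width: 0.0321
grip_force: 24.4
```

apply_moves([
  [255,0,0,-0.1,0,0,0],
  [255,0,0,-0.1,0,0,0],
])

```text
time_s: 14.85
ee_pos: [0.5864, -0.1999, 0.1204]
eef_rot: [-3.142, -0.0, 0.384]
force: [-0.4, -0.0, -0.9]
grip_width: 0.0323
grip_force: 24.4
```

apply_moves([
  [255,0,0,-0.1,0,0,0],
  [255,0,0,-0.1,0,0,0],
])

```text
time_s: 15.05
ee_pos: [0.5864, -0.2, 0.1184]
eef_rot: [-3.142, -0.0, 0.384]
force: [0.1, 1.2, -1.4]
grip_width: 0.0324
grip_force: 24.4
```

apply_moves([
  [255,0,0,-0.1,0,0,0],
  [255,0,0,0,0,0,0],
])

```text
time_s: 15.25
ee_pos: [0.5863, -0.1999, 0.1173]
eef_rot: [-3.141, 0.0, 0.384]
force: [0.0, -0.3, -0.9]
grip_width: 0.0321
grip_force: 24.4
```

apply_moves([
  [255,0,0,-0.1,0,0,0],
  [255,0,0,0,0,0,0],
])

```text
time_s: 15.45
ee_pos: [0.5864, -0.1999, 0.1164]
eef_rot: [-3.142, 0.0, 0.384]
force: [-0.1, 0.3, -0.8]
grip_width: 0.0323
grip_force: 24.4
```

apply_moves([
  [255,0,0,-0.1,0,0,0],
  [255,0,0,0,0,0,0],
])

```text
time_s: 15.65
ee_pos: [0.5864, -0.2, 0.1153]
eef_rot: [-3.142, 0.0, 0.384]
force: [0.8, -0.6, -1.7]
grip_width: 0.0322
grip_force: 24.4
```

apply_moves([
  [255,0,0,-0.05,0,0,0],
  [255,0,0,0,0,0,0],
])

```text
time_s: 15.85
ee_pos: [0.5864, -0.2, 0.115]
eef_rot: [3.141, -0.0, 0.384]
force: [0.1, -0.1, 0.2]
grip_width: 0.0325
grip_force: 24.4
```

apply_moves([
  [255,0,0,-0.05,0,0,0],
  [255,0,0,0,0,0,0],
])

```text
time_s: 16.05
ee_pos: [0.5865, -0.2001, 0.1146]
eef_rot: [3.141, -0.0, 0.384]
force: [0.5, -0.7, 0.2]
grip_width: 0.0322
grip_force: 24.4
```

apply_moves([
  [255,0,0,-0.05,0,0,0],
  [255,0,0,0,0,0,0],
])

```text
time_s: 16.25
ee_pos: [0.5865, -0.2001, 0.1141]
eef_rot: [3.141, -0.0, 0.384]
force: [0.0, -1.6, 1.8]
grip_width: 0.0322
grip_force: 24.4
```

apply_moves([
  [255,0,0,0,0,0,0],
])

```text
time_s: 16.35
ee_pos: [0.5865, -0.2001, 0.1141]
eef_rot: [3.141, -0.0, 0.384]
force: [0.3, -1.3, 2.6]
grip_width: 0.0322
grip_force: 24.4
```

apply_moves([
  [255,0,-0.05,-0.03,0,0,0],
  [255,0,0,0,0,0,0],
])

```text
time_s: 16.55
ee_pos: [0.5863, -0.2005, 0.1134]
eef_rot: [-3.141, 0.0, 0.384]
force: [0.3, -1.8, -0.1]
grip_width: 0.0324
grip_force: 24.4
```

apply_moves([
  [255,0,0,0,0,0,0],
])

```text
time_s: 16.65
ee_pos: [0.5863, -0.2005, 0.1134]
eef_rot: [-3.141, 0.0, 0.384]
force: [-0.3, -1.1, 0.1]
grip_width: 0.0324
grip_force: 24.4
```

apply_moves([
  [255,0.02,-0.05,-0.05,0,0,0],
  [255,0,0,0,0,0,0],
])

```text
time_s: 16.85
ee_pos: [0.5865, -0.2008, 0.1129]
eef_rot: [-3.141, 0.0, 0.384]
force: [-0.2, 0.4, 0.0]
grip_width: 0.0326
grip_force: 24.4
```

apply_moves([
  [255,0,0,-0.05,0,0,0],
  [255,0,0,0,0,0,0],
])

```text
time_s: 17.05
ee_pos: [0.5865, -0.2009, 0.1125]
eef_rot: [-3.141, 0.0, 0.384]
force: [0.4, -1.0, -1.4]
grip_width: 0.0323
grip_force: 24.4
```

apply_moves([
  [255,0,0,-0.05,0,0,0],
  [255,0,0,0,0,0,0],
])

```text
time_s: 17.25
ee_pos: [0.5866, -0.2009, 0.1121]
eef_rot: [-3.141, 0.0, 0.384]
force: [-1.1, -1.5, -1.1]
grip_width: 0.0326
grip_force: 24.4
```

apply_moves([
  [255,0.01,-0.03,-0.1,0,0,0],
  [255,0,0,0,0,0,0],
])

```text
time_s: 17.45
ee_pos: [0.5866, -0.2012, 0.111]
eef_rot: [-3.141, 0.0, 0.384]
force: [-1.0, 1.2, -1.1]
grip_width: 0.0321
grip_force: 24.4
```

apply_moves([
  [255,0,0,-0.1,0,0,0],
  [255,0,0,0,0,0,0],
])

```text
time_s: 17.65
ee_pos: [0.5866, -0.2012, 0.11]
eef_rot: [-3.141, 0.0, 0.384]
force: [-1.6, 1.0, -0.7]
grip_width: 0.0321
grip_force: 24.4
```

apply_moves([
  [255,0,0,-0.1,0,0,0],
  [255,0,0,-0.1,0,0,0],
])

```text
time_s: 17.85
ee_pos: [0.5867, -0.2012, 0.1081]
eef_rot: [-3.141, 0.0, 0.384]
force: [-2.2, 0.9, 0.4]
grip_width: 0.0323
grip_force: 24.4
```

apply_moves([
  [255,0,0,-0.1,0,0,0],
  [255,0,0,0,0,0,0],
])

```text
time_s: 18.05
ee_pos: [0.5866, -0.2012, 0.1069]
eef_rot: [-3.141, 0.0, 0.384]
force: [-2.5, 0.5, 0.5]
grip_width: 0.0321
grip_force: 24.4
```

apply_moves([
  [255,-0.04,0.01,-0.05,0,0,0],
  [255,0,0,0,0,0,0],
])

```text
time_s: 18.25
ee_pos: [0.5864, -0.2012, 0.1066]
eef_rot: [3.141, -0.0, 0.384]
force: [0.3, -0.1, -1.6]
grip_width: 0.032
grip_force: 24.4
```

apply_moves([
  [255,-0.02,0,-0.1,0,0,0],
  [255,0,0,0,0,0,0],
])

```text
time_s: 18.45
ee_pos: [0.5861, -0.2012, 0.1055]
eef_rot: [3.141, -0.0, 0.384]
force: [0.2, 0.6, -1.6]
grip_width: 0.0324
grip_force: 24.4
```

apply_moves([
  [255,0,0,-0.1,0,0,0],
  [255,0,0,0,0,0,0],
])

```text
time_s: 18.65
ee_pos: [0.5863, -0.2012, 0.105]
eef_rot: [3.141, -0.0, 0.384]
force: [-1.9, 0.7, 2.4]
grip_width: 0.0316
grip_force: 24.4
```

apply_moves([
  [255,0,0,-0.1,0,0,0],
  [255,0,0,0,0,0,0],
])

```text
time_s: 18.85
ee_pos: [0.5862, -0.2012, 0.1039]
eef_rot: [3.141, -0.0, 0.384]
force: [-1.7, -0.1, 4.8]
grip_width: 0.0321
grip_force: 24.4
```

apply_moves([
  [255,-0.03,0,-0.05,0,0,0],
  [255,0,0,0,0,0,0],
])

```text
time_s: 19.05
ee_pos: [0.586, -0.2012, 0.1033]
eef_rot: [3.141, -0.001, 0.384]
force: [0.3, -0.1, 5.3]
grip_width: 0.0322
grip_force: 24.4
```

apply_moves([
  [255,0,0,-0.05,0,0,0],
  [255,0,0,-0.05,0,0,0],
])

```text
time_s: 19.25
ee_pos: [0.586, -0.2012, 0.1023]
eef_rot: [3.141, -0.001, 0.384]
force: [0.8, 0.1, 5.1]
grip_width: 0.0324
grip_force: 24.4
```

apply_moves([
  [255,0,0,-0.05,0,0,0],
  [255,0,0,-0.05,0,0,0],
])

```text
time_s: 19.45
ee_pos: [0.586, -0.2013, 0.1012]
eef_rot: [3.141, -0.0, 0.384]
force: [2.2, -0.0, 4.6]
grip_width: 0.0322
grip_force: 24.4
```

apply_moves([
  [255,0,0,-0.05,0,0,0],
  [255,0,0,-0.05,0,0,0],
])

```text
time_s: 19.65
ee_pos: [0.5859, -0.2012, 0.1002]
eef_rot: [3.141, -0.0, 0.384]
force: [1.8, -0.5, 5.6]
grip_width: 0.0322
grip_force: 24.5
```

apply_moves([
  [255,0.02,0,-0.05,0,0,0],
  [255,0,0,-0.05,0,0,0],
])

```text
time_s: 19.85
ee_pos: [0.586, -0.2012, 0.0991]
eef_rot: [3.142, 0.0, 0.384]
force: [1.6, -1.5, 5.2]
grip_width: 0.0322
grip_force: 24.5
```

apply_moves([
  [255,0,0,-0.05,0,0,0],
  [255,0,0,-0.05,0,0,0],
])

```text
time_s: 20.05
ee_pos: [0.586, -0.2012, 0.0981]
eef_rot: [3.141, -0.0, 0.384]
force: [0.5, -1.2, 4.1]
grip_width: 0.0322
grip_force: 24.5
```

apply_moves([
  [255,0,0,-0.05,0,0,0],
  [255,0,0,-0.05,0,0,0],
])

```text
time_s: 20.25
ee_pos: [0.586, -0.2012, 0.0971]
eef_rot: [3.141, -0.0, 0.384]
force: [1.0, -0.5, 4.7]
grip_width: 0.0325
grip_force: 24.5
```

apply_moves([
  [255,0,0,-0.05,0,0,0],
  [255,0,0,-0.05,0,0,0],
])

```text
time_s: 20.45
ee_pos: [0.586, -0.2012, 0.0961]
eef_rot: [3.142, -0.0, 0.384]
force: [2.0, -2.1, 5.2]
grip_width: 0.0325
grip_force: 24.5
```

apply_moves([
  [255,0,0,-0.05,0,0,0],
  [255,0,0,0,0,0,0],
])

```text
time_s: 20.65
ee_pos: [0.586, -0.2012, 0.0957]
eef_rot: [3.141, -0.0, 0.384]
force: [1.6, -1.2, 5.5]
grip_width: 0.0322
grip_force: 24.5
```

apply_moves([
  [255,0,0,-0.05,0,0,0],
  [255,0,0,0,0,0,0],
])

```text
time_s: 20.85
ee_pos: [0.5861, -0.2012, 0.0955]
eef_rot: [3.141, -0.0, 0.384]
force: [0.9, -0.3, 7.5]
grip_width: 0.0326
grip_force: 24.4
```

apply_moves([
  [255,0,0,-0.05,0,0,0],
  [255,0,0,0,0,0,0],
])

```text
time_s: 21.05
ee_pos: [0.5861, -0.2012, 0.0952]
eef_rot: [3.141, -0.0, 0.384]
force: [-0.4, -0.2, 10.2]
grip_width: 0.0324
grip_force: 24.4
```

Force is climbing. Two small steps more.

apply_moves([
  [255,0,0,-0.03,0,0,0],
  [255,0,0,0,0,0,0],
])

```text
time_s: 21.25
ee_pos: [0.5862, -0.2012, 0.0951]
eef_rot: [3.141, -0.0, 0.384]
force: [0.3, -0.6, 11.9]
grip_width: 0.032
grip_force: 24.4
```

apply_moves([
  [255,0,0,-0.02,0,0,0],
  [255,0,0,0,0,0,0],
])

```text
time_s: 21.45
ee_pos: [0.5862, -0.2012, 0.095]
eef_rot: [3.141, -0.001, 0.384]
force: [-0.8, -0.0, 12.6]
grip_width: 0.0322
grip_force: 24.4
```

Stop felt: about 12.6 N at the wrist after a 9 mm slide. Release and retreat.

apply_moves([
  [160,0,0,0.02,0,0,0],
  [150,0,0,0,0,0,0],
  [130,0,0,0,0,0,0],
  [100,0,0,0,0,0,0],
  [50,0,0,0,0,0,0],
  [0,0,0,0,0,0,0],
  [0,0,0,0.5,0,0,0],
  [0,0,0,2,0,0,0],
  [0,0,0,3,0,0,0],
  [0,0,0,4,0,0,0],
])

```text
time_s: 22.45
ee_pos: [0.5854, -0.2009, 0.1895]
eef_rot: [-3.14, 0.002, 0.384]
force: [1.2, -0.4, 0.1]
grip_width: 0.0934
grip_force: 0.0
```

apply_moves([
  [0,0,0,3,0,0,0],
  [0,-3,-1,1,0,0,0],
  [0,-3,-2,0,0,0,0],
  [0,-3,-3,0,0,0,0],
  [0,-3,-3,0,0,0,0],
  [0,-3,-3,0,0,0,0],
  [0,-3,-3,0,0,0,0],
  [0,0,0,0,0,0,0],
])

```text
time_s: 23.25
ee_pos: [0.4032, -0.3539, 0.2299]
eef_rot: [3.141, 0.0, 0.38]
force: [2.0, 0.9, -0.4]
grip_width: 0.0937
grip_force: 0.0
```

Run:
```python
from h import *
c=snap('side','s5');o=ctrl.get_obs();print(o['time_s'],o['ee_pos'],o['force'])
b=cv2.resize(c['img'][120:300,140:360],None,fx=3.3,fy=3.3,interpolation=cv2.INTER_CUBIC)
cv2.imwrite('pics/s5c.png',b[:,:,::-1])
```

```text
23.3 [ 0.40473394 -0.35246995  0.22987712] [0.16116859 0.16466893 0.3504341 ]
```

View pics/s5c.png

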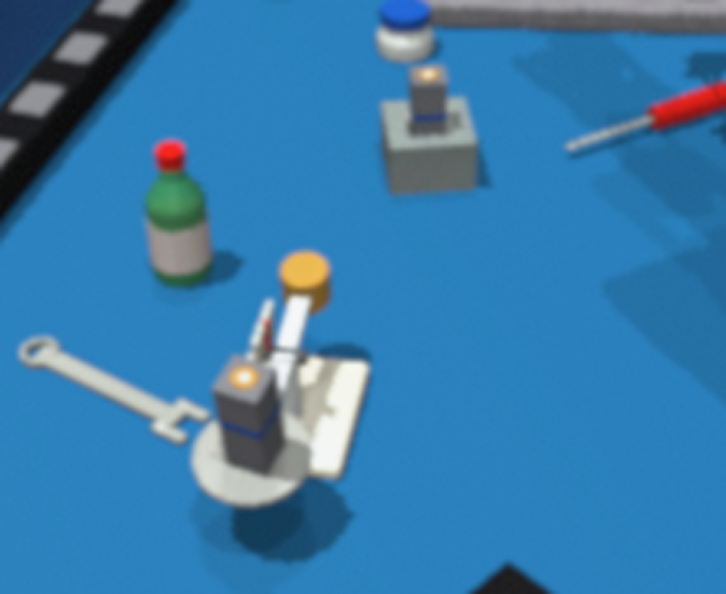

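The picture shows the empty cartridge upright in the socket with its top at (429,73), and the loaded one still standing on the tipped pan at (245,420). The gripper is clear of everything, so I'm handing in.

```bash
python3 -c "
from station import ctrl
print(ctrl.hand_in())"
```

```text
the job is handed in; nothing more can be done
None
```

I handed the job in at about 23 s: the left cartridge tipped the beam, so it is the loaded one and stands on the pan; the right, empty one was pushed home in the socket until the stop was felt at about 12.6 N (wrist reading); both are released.

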